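Sanitise the probe thermometer at the bench spray station

TASK

Sanitise the probe thermometer before the next honey sample: lay it display up in the black two-saddle rest of the sanitising station, with its bare steel probe over the drip pan under the nozzle, and let go of it. Then press the blue pump cap all the way down for a moment so that it sprays the probe, and let it spring fully back up. Leave the thermometer lying level and straight in the rest and do not disturb the other things on the bench.

Things in the scene. Friction and masses are not known exactly. Their poses are not given: they have to be found in the camera images.
- probe_thermometer: digital probe thermometer, display up, 193 mm long. Origin: middle of its length, on its underside; z up. Along its own y: the white body (22 mm wide, 16 mm high, flat below) from y = +18 to +96 mm, take it near y = +57 mm across its width; the thin steel probe (4 mm thick, 1 to 10 mm above the underside plane) from the body to the tip at y = -96 mm. 45 g, balances within the body
- probe_spot (a point): point on the thermometer's steel probe, 55 mm from the thermometer's origin towards the tip, 5 mm above its underside: the part to be sprayed. Axes as the thermometer's
- station: sanitising station, fixed: steel base 156 x 252 mm, 8 mm high (x -48..+108, y -173..+79 mm). Origin on the bench straight below the nozzle. White drip pan at y -49..+69 mm (66 mm wide, rim 24 mm high); black rest to its -y side; white bottle (62 mm across) behind at x = +66 mm, y = 0. The thermometer lies right in the rest with its axes parallel to these, its y along the -y here
- rest_centre (a point): midway between the two black saddles, at the height of their floors (32 mm above the bench), 112 mm from the station origin along its -y: the underside of the thermometer at its y = +57 mm belongs here. Saddles across x, 29 mm to either side along y, 8 mm thick, 50 mm free between them; cheeks 13 mm high, 34 mm apart at the floor, 41 mm at the top. Station axes
- spray_point (a point): point straight under the nozzle, 37 mm above the bench, where probe_spot lies when the thermometer is in the rest. The nozzle's tip hangs 143 mm above the bench over it, on a spout that comes from the bottle (+x), so bring the probe in below it from the front (station -x). Station axes
- cap_top (a point): centre of the flat top of the blue pump cap (40 mm diameter), 66 mm behind the nozzle, 170 mm above the bench when up; press straight down here
- pump_cap (a joint): travel of the sprung pump cap: 0 up, 0.014 m fully down against its stop. The spring needs 6 N to start and about 10 N at the stop; it springs back by itself
- pocket_refractometer: white and blue pocket instrument, 54 x 112 x 32 mm; bystander, origin under its centre
- blue_lid: dark blue jar lid, 62 mm diameter, 14 mm high; bystander, origin under its centre
- label_box: small white and green box, 54 x 78 x 28 mm; bystander, origin under its centre
- marker: white marker pen with black cap, 135 mm long, 17 mm thick; bystander, origin under its centre

How it is judged:
By the outcome, as a careful person would: the job done as asked, in the order asked, and still so for the second after the job is handed in, with the robot touching nothing.
It also fails if it takes over 45 s, if anything falls off the work surface, if the arm or the gripper's body presses on something with over 40 N, if the wrist force passes 120 N, or if a joint passes its speed limit or range.

ROBOT

A 6-joint arm with a two-finger parallel gripper is mounted at the origin on a cart in front of the work surface, level with it; the furniture and walls round the work are solid. World frame = base frame: x ahead of the robot, y to its left, z up, the work surface at z = 0. Lengths are in mm, angles in degrees, forces in N, time in s.
With the tool pointing down it reaches from about 350 to 850 mm from the base axis. Payload 8.1 kg.
Tool frame: the origin (TCP) lies midway between the tips of the shut fingers; the grasp point (between the pads) lies 19 mm behind it; z points along the fingers, y is the line along which they close (so a half turn about z gives the same grasp; the last joint's range is limited). The gripper opens to 85 mm and grips with 20 to 120 N. Pads are 22 mm wide; open, the fingers measure 114 mm over their backs; the gripper's body (76 mm by 85 mm) begins 54 mm behind the grasp point. The pads swing forward as they close: fully open they stand 13 mm farther back than shut.
Start: joints at [-76.054, 7.471, 85.268, -0, 87.261, -4.893], TCP at [193.765, -567.856, 231.292] pointing down, gripper open.
Joint ranges: [-169.43, 169.43], [-51.17, 129.36], [1.28, 143.12], [-76.62, 256.62], [0, 156.53], [-152.29, 152.29]. Speed limits (degrees/s): [136.94, 136.94, 159.86, 180, 180, 180].

INTERFACE

Orientations are given as [roll, pitch, yaw] about the fixed x, y, z axes, in that order (R = Rz(yaw) Ry(pitch) Rx(roll)).
In Python, from bench import r gives the robot as it stands.
- The arm moves only by the tool hand_motion, called after "Request:" by a JSON object that holds its "api" and its "payload". Schema: {"type":"object","properties":{"offsets":{"type":"array","items":{"type":"array","items":{"type":"array","items":{"type":"number"},"minItems":7,"maxItems":7},"minItems":1,"maxItems":8},"minItems":1,"maxItems":1},"squeeze":{"type":"number"},"only":{"type":"string"},"quiet":{"type":"boolean"},"lines":{"type":"string"}},"required":["offsets"],"additionalProperties":false}. offsets is a list that holds a single list of rows (three levels of brackets), with 1 to 8 rows, each of 7 numbers: a rotation vector rx, ry, rz in normalised numbers (1 is 60 degrees), then dx, dy, dz in a scale on which 1.0 is 0.8 m, then the finger opening in mm; each row is the pose to reach, as a shift and turn from the pose commanded when the call began, along the tool's axes at that moment; what a row does not reach only later rows make up. A row lasts 1/8 s, in which the tool goes at most 62.5 mm and 10.7 degrees, less where a joint would pass 70% of its speed; a pose out of reach is approached as far as the arm can. The fingers move at their own pace and stop on an object; squeeze is the grip in N (left out, the last holds). Time passes only in rows, so rows that do not move let the fingers close. The tool returns the time, the measured TCP pose, the force, the opening and the grip force at its end. only (a regular expression) keeps the lines of the reply that match it, lines (a string "A,B") keeps lines A to B, and quiet returns only ok. Shift and turn numbers lie between -1 and 1, and a call with a number outside is refused. Input that does not fit is refused with a message, and nothing moves.
- r.sense(): the state, without advancing time (a new reading comes with each control period).
- r.snapshot(name): name is "side" or "top"; returns a dict with "pixels" (384x512x3 uint8, blue, green, red), "fx", "fy", "cx", "cy" (pixels), "pose" (4x4, takes a point from camera to world coordinates). Camera axes: x right, y up, looking along -z (the intrinsics and any distortion apply to the point x, -y, -z); pixel columns grow to the right and rows downward; lengths in mm; the calibration is good to about 2 mm. A picture is of the moment at which its call begins. There is no depth.
- r.hand_in(): hands the job in; it is judged then, once.
The state is a dict: "time": time; "joint_pos": joint angles; "qd": joint speeds; "joint_efforts": joint torques, N m; "tool_pos": TCP position; "tcp_rot": TCP orientation; "ft_force": force on the tool from outside, world axes, zero at the start; "wrist_torque": the same for the moment, N m; "finger_gap": finger opening in mm; "grip_force": force on a finger pad.
Only numpy, scipy, OpenCV 4.12 (cv2) and the standard library are available. Lean on these libraries where they do the work, as an engineer would, in place of code of your own. Each camera call takes 0.05 s, during which the arm holds its last target. There are 200 camera calls.

## Working session

There is one attempt and no reset: what is moved stays moved. The work goes in short steps, Python scripts to look and compute and a tool call to move; the robot and the scene stay as the last step left them, time stands still between calls to the robot, and variables do not carry over. Pictures are saved under pics/ and viewed, at most 10 in all, crops included, and the job is handed in when it is done.

```bash
ls; mkdir -p pics; python3 - <<'E'
from bench import r
import cv2,numpy as np
for n in("top","side"):
    s=r.snapshot(n); cv2.imwrite(f"pics/{n}0.png",s["pixels"]); print(n,{k:s[k] for k in s if k!="pixels"})
print(r.sense())
E
```

```text
bench.py
pics
top {'fx': 402.0255146831986, 'fy': 402.0255146831986, 'cx': 260.0183369595616, 'cy': 184.84573566451786, 'pose': array([[ 1.42052266e-02,  9.88800699e-01, -1.48564427e-01,
         3.55956317e+02],
       [-9.99879927e-01,  1.31271666e-02, -8.23460520e-03,
        -1.21152726e+02],
       [-6.19215339e-03,  1.48663563e-01,  9.88868445e-01,
         1.51461025e+03],
       [ 0.00000000e+00,  0.00000000e+00,  0.00000000e+00,
         1.00000000e+00]])}
side {'fx': 382.1151423707528, 'fy': 382.1151423707528, 'cx': 250.29827851343612, 'cy': 195.57672626229675, 'pose': array([[ 9.99724620e-01,  2.13330386e-02, -9.77678248e-03,
         5.19948725e+02],
       [-1.85728675e-02,  4.64648436e-01, -8.85300446e-01,
        -1.09199333e+03],
       [-1.43433819e-02,  8.85238235e-01,  4.64916697e-01,
         6.21441216e+02],
       [ 0.00000000e+00,  0.00000000e+00,  0.00000000e+00,
         1.00000000e+00]])}
{'time': 0.1, 'joint_pos': array([-7.60543132e+01,  7.51217172e+00,  8.53223283e+01,  6.98978080e-04,
        8.72612849e+01, -4.89143134e+00]), 'qd': array([-0.01139533, -0.00083695, -0.22966324, -0.05047717,  0.02750891,
        0.11014632]), 'joint_efforts': array([ 1.35144863e-03, -5.70951533e+01, -5.01943088e+01, -6.75936849e-05,
        8.18755216e-03, -1.36959133e-05]), 'tool_pos': array([ 193.65093382, -567.37518047,  230.34164676]), 'tcp_rot': array([-1.79904623e+02, -8.86295467e-03,  1.88370768e+01]), 'ft_force': array([ 0.96377036, -0.53667537, -0.34686039]), 'wrist_torque': array([-0.02071876,  0.02450703, -0.02717873]), 'grip_force': 0.0, 'finger_gap': 85.34998206083273}
```

View pics/top0.png

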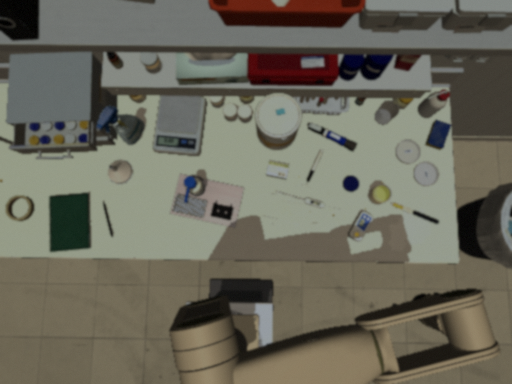

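View pics/side0.png

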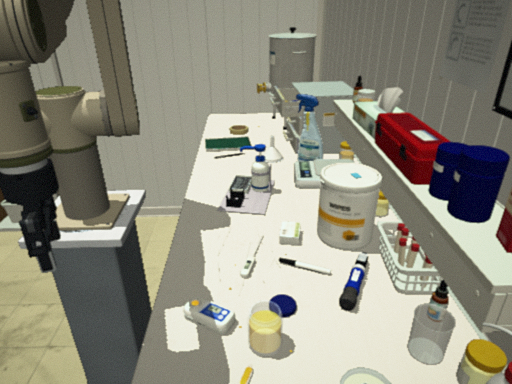

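The top view shows the thermometer, with its tip near (277,192) and body near (313,202). The station is around (205,198), its cap near (188,181) and its rest near (222,211). I'll enlarge both.

```bash
python3 - <<'E'
import cv2,numpy as np
a=cv2.imread("pics/top0.png");b=cv2.imread("pics/side0.png")
A=cv2.resize(a[165:230,160:335],None,fx=4.5,fy=4.5,interpolation=cv2.INTER_CUBIC)
B=cv2.resize(b[135:285,215:315],None,fx=4,fy=4,interpolation=cv2.INTER_CUBIC)
cv2.imwrite("pics/a1.png",A);cv2.imwrite("pics/b1.png",B)
E
```

```text
(no output)
```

View pics/a1.png

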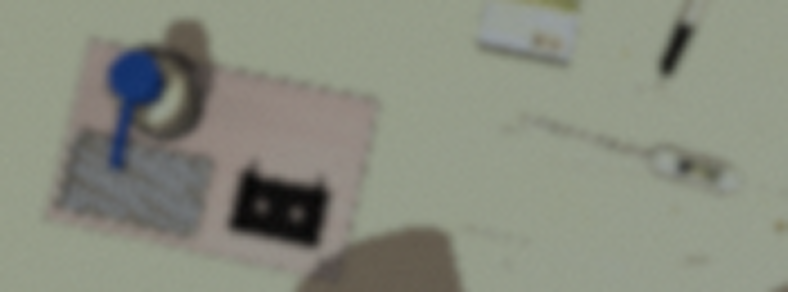

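View pics/b1.png

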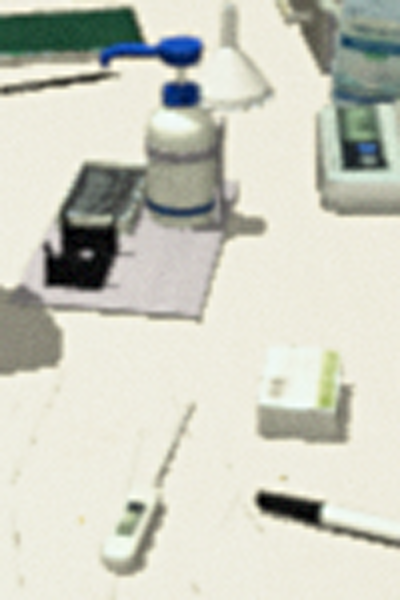

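The crops show the base corners at about (90,38), (378,98), (350,270) and (48,218) in the 4.5x top crop. The thermometer tip is at (520,118), with the body from (650,155) to (742,183). The thermometer's y axis already runs roughly along the station's -y. Next I'll measure with masks.

```bash
cat > h.py <<'E'
import numpy as np,cv2
def ray(s,u,v):
    d=np.array([(u-s["cx"])/s["fx"],-(v-s["cy"])/s["fy"],-1.]);return s["pose"][:3,3],s["pose"][:3,:3]@d
def onz(s,u,v,z):
    o,d=ray(s,u,v);return (o+d*(z-o[2])/d[2])
def proj(s,p):
    q=s["pose"][:3,:3].T@(np.asarray(p,float)-s["pose"][:3,3]);return np.array([s["cx"]+s["fx"]*q[0]/-q[2],s["cy"]+s["fy"]*q[1]/q[2]])
def tri(pairs):
    A=np.zeros((3,3));b=np.zeros(3)
    for s,u,v in pairs:
        o,d=ray(s,u,v);d=d/np.linalg.norm(d);M=np.eye(3)-np.outer(d,d);A+=M;b+=M@o
    return np.linalg.solve(A,b)
def ctr(m,x0,y0,x1,y1):
    k=np.zeros(m.shape,np.uint8);k[y0:y1,x0:x1]=m[y0:y1,x0:x1]
    c,_=cv2.findContours(k,cv2.RETR_EXTERNAL,cv2.CHAIN_APPROX_NONE);return max(c,key=cv2.contourArea) if c else None
E
cat > m.py <<'E'
from bench import r
from h import *
T=r.snapshot("top");S=r.snapshot("side")
p=T["pixels"].astype(int);B,G,R=p[...,0],p[...,1],p[...,2]
# base: pink, R-G>0
pink=((R-G)>2)&(R>110)
blk=(p.max(2)<60)
m=(pink|blk).astype(np.uint8)
m=cv2.morphologyEx(m*255,cv2.MORPH_OPEN,np.ones((2,2)))
print("bench",p[215,300],"pink",p[190,225])
c=ctr(m,165,165,250,232);h=cv2.convexHull(c);R_=cv2.minAreaRect(h);bx=cv2.boxPoints(R_)
print("base rect",R_);
for q in bx: print(q,onz(T,*q,8).round(1))
for s,n,w in((T,"top",(165,160,250,230)),(S,"side",(215,135,315,215))):
    hsv=cv2.cvtColor(s["pixels"],cv2.COLOR_BGR2HSV);mm=cv2.inRange(hsv,(105,150,60),(125,255,255));c=ctr(mm,*w)
    bb=cv2.boundingRect(c);print(n,"blue",bb,cv2.contourArea(c));print("\n".join(f"{bb[1]+i:4d} "+"".join(".#"[int(v>0)] for v in mm[bb[1]+i,bb[0]:bb[0]+bb[2]]) for i in range(bb[3])))
c=ctr((blk*255).astype(np.uint8),205,195,245,228);q=cv2.minAreaRect(c);print("rest",q,onz(T,*q[0],40))
# thermometer
bg=cv2.medianBlur(T["pixels"],31).astype(int)
d=np.abs(p-bg).sum(2)
for y in range(186,212): print(y," ".join(f"{v:3d}" for v in d[y,272:330:1]))
E
python3 m.py
```

```text
bench [139 156 149] pink [129 135 148]
base rect ((207.90933227539062, 201.15545654296875), (65.85211944580078, 40.81329345703125), 11.821487426757812)
[171.50104 214.38396] [465.8 222.    8. ]
[179.86218 174.4363 ] [618.3 197.3   8. ]
[244.31763 187.92696] [569.7 -49.3   8. ]
[235.95648 227.87462] [418.8 -21.1   8. ]
top blue (185, 177, 11, 16) 77.0
 177 ...#####...
 178 ..#######..
 179 .########..
 180 ##########.
 181 ##########.
 182 ##########.
 183 ###########
 184 .#########.
 185 ..########.
 186 ..#######..
 187 ...#####...
 188 ...##......
 189 ...#.......
 190 ...#.......
 191 ..#........
 192 ..#........
side blue (241, 145, 24, 6) 60.5
 145 ...............#########
 146 ...#######....##########
 147 ########################
 148 #####.#################.
 149 #..............########.
 150 #...............######..
rest ((221.7353057861328, 211.058837890625), (18.91777801513672, 12.369316101074219), 14.03624439239502) [478.21256806  30.43882873  40.        ]
186   5   2   1   1   1   4   0   1   1   2   6   1   3   5   3   6   6   2   4   4   1   2   1   3   0   3   6   0 
[... 5319 characters left out ...]
   2   0   1   2   2   4   1   1   3   1   3   2   3   2   5   3   4   4   4   2   1   3   1   3   1   4   3   5   1   1   7   3   4   2   2   0   3   6   2   2   1   1   0   1   2   7   8  10   7   4   5   1   2   1   2   1   3
210   0   0   3   2   1   3   3   1   3   1   1   3   4   6   1   3   3   5   3   2   3   2   1   2   2   0   1   2   3   2   1   5   3   4   2   3   3   5   7   2   4   7   1   4   4   3  10   3   5   1   5   3   1   0   3   2   3   2
211   0   3   2   1   3   0   1   0   3   2   4   5   4   1   2   2   2   1   4   3   0   2   0   2   2   1   5   1   3   3   6   4   2   0   2   2   3  16   8   2   3   3   4   3   4   7   4   2   2   1   2   4   0   1   1   0   0   2
```

```bash
cat > t.py <<'E'
from bench import r
from h import *
T=r.snapshot("top");S=r.snapshot("side")
np.set_printoptions(precision=1,suppress=True)
for yaw in(-11,):
    o=np.array([497.7,139,0]);a=np.radians(yaw);Rz=np.array([[np.cos(a),-np.sin(a),0],[np.sin(a),np.cos(a),0],[0,0,1]])
    for n,q in dict(cap=(66,0,170),noz=(0,0,143),rest=(0,-112,32),c1=(-48,-173,8),c2=(108,-173,8),c3=(108,79,8),c4=(-48,79,8)).items():
        w=o+Rz@np.array(q,float);print(n,w,proj(T,w),proj(S,w))
print("cap top view",onz(T,190,182,170), "tri",tri([(T,190.2,182),(S,260,146.5)]))
print("nozzle tri",tri([(T,186.5,193),(S,241.3,148.5)]))
p=T["pixels"].astype(int);bg=cv2.medianBlur(T["pixels"],31).astype(int);d=(p-bg).sum(2)
x0=300;m=(d[194:214,x0:330]>12).astype(np.uint8)
for i,row in enumerate(d[194:214,x0:330]): print(194+i,"".join("#" if v>12 else "-" if v<-12 else "." for v in row))
# side body
p=S["pixels"].astype(int)
g=p.sum(2)
print("side");
for y in range(234,282): print(y," ".join(f"{v:3d}" for v in g[y,238:268]))
E
python3 t.py
```

```text
cap [562.5 126.4 170. ] [190.3 182.6] [258.1 145.9]
noz [497.7 139.  143. ] [187.3 202.4] [239.2 152.5]
rest [476.3  29.1  32. ] [222.3 211.8] [233.4 196.1]
c1 [417.6 -21.7   8. ] [236.1 228.2] [215.1 210.4]
c2 [570.7 -51.4   8. ] [244.9 187.7] [263.  214.1]
c3 [618.8 195.9   8. ] [180.2 174.3] [272.7 180.2]
c4 [465.7 225.7   8. ] [170.5 214.4] [231.9 177.7]
cap top view [564.6 127.5 170. ] tri [567.  127.4 167.2]
nozzle tri [516.7 138.9 159.2]
194 ..............................
195 ..............................
196 -....------...................
197 --------------................
198 -----------------.............
199 ---------------------.........
200 ..----...-------------........
201 ...---...---------------......
202 ....---..---------------......
203 ....---------------------.....
204 .....----------------.........
205 .......--------------...--....
206 ..........-----------.........
207 ...............----------.....
208 .................------.......
209 ..............................
210 ..............................
211 ..........-...................
212 .................
[... 5305 characters left out ...]
 377 363 400 565 697 705 701 701 698 695 699 695 700 702 695 699 695 698 696 704
277 701 708 692 650 506 481 434 423 409 401 391 462 556 673 701 707 697 696 695 698 701 699 694 702 699 700 697 703 698 695
278 697 700 707 696 673 624 496 465 477 485 553 677 687 703 707 695 697 701 701 695 693 692 696 697 705 694 699 701 690 696
279 693 699 702 701 704 692 659 677 688 685 690 705 700 704 705 696 704 706 697 695 698 698 698 703 697 692 700 703 703 701
280 704 701 698 697 690 688 690 701 701 707 709 700 702 698 696 703 698 701 700 700 694 695 709 696 691 674 697 699 699 702
281 701 693 699 701 696 688 694 701 697 694 699 703 699 704 702 702 702 701 697 694 692 695 693 698 675 646 669 692 701 699
```

```bash
python3 - <<'E'
from bench import r
from h import *
np.set_printoptions(precision=1,suppress=True)
T=r.snapshot("top");S=r.snapshot("side")
tip=(T,275.3,190.6),(S,262.6,236.3);root=(T,301.5,197.9),(S,254.3,255.5);bod=(T,314.6,202),(S,246.6,265.2);end=(T,324.5,205),(S,242.6,273.5)
for n,q,z in(("tip",tip,5),("root",root,7),("body",bod,16),("end",end,16)):
    print(n,"top",onz(*q[0],z),"side",onz(*q[1],z),"tri",tri(q))
E
```

```text
tip top [ 561.5 -166.8    5. ] side [ 563.7 -172.2    5. ] tri [ 563.  -166.9    1.3]
root top [ 534.8 -265.7    7. ] side [ 537.1 -265.6    7. ] tri [ 536.  -265.7    6.9]
body top [ 518.9 -313.8   16. ] side [ 516.3 -317.6   16. ] tri [ 517.7 -314.3   13.6]
end top [ 508.1 -350.8   16. ] side [ 506.1 -349.8   16. ] tri [ 507.1 -350.7   16.9]
```

The thermometer's grip point is about (518,-314), with its axis 16.8° off world -y. The station is about 11° off, so the thermometer needs turning by about +5.8°. I'll write a helper to work out the rows.

```bash
cat > d.py <<'E'
import sys,numpy as np
from bench import r
from scipy.spatial.transform import Rotation as Ro
x,y,z,yaw=map(float,sys.argv[1:5]);s=r.sense()
R0=Ro.from_euler("xyz",s["tcp_rot"],degrees=True);R1=Ro.from_euler("xyz",[180,0,yaw],degrees=True)
print("rot",(R0.inv()*R1).as_rotvec(degrees=True).round(2),"d",R0.inv().apply(np.array([x,y,z])-s["tool_pos"]).round(1),"pos",s["tool_pos"].round(1),s["tcp_rot"].round(1),"q",s["joint_pos"].round(0),"F",s["ft_force"].round(1),"gap",round(s["finger_gap"],1),"t",s["time"])
E
python3 d.py 518 -314 90 73.2
```

```text
rot [-1.000e-02 -1.000e-02 -5.436e+01] d [ 388.8 -135.5  141.2] pos [ 193.7 -567.8  231.2] [-180.     0.    18.8] q [-76.   7.  85.  -0.  87.  -5.] F [0.6 0.5 1.1] gap 85.6 t 0.4
```

Units first: shifts go in shares of 0.8 m and turns go in shares of 60 degrees. So 389 mm / 800 = 0.4863, 350 mm / 800 = 0.4375, -54.4 degrees / 60 = -0.9067.

Request:
{"api": "hand_motion", "payload": {"offsets": [[[0,0,-0.1167,0.0625,-0.0213,0,60],[0,0,-0.2333,0.125,-0.0425,0.0375,60],[0,0,-0.35,0.1875,-0.065,0.075,60],[0,0,-0.4667,0.25,-0.0875,0.1,60],[0,0,-0.5833,0.3125,-0.1088,0.125,60],[0,0,-0.7,0.375,-0.1313,0.15,60],[0,0,-0.8167,0.4375,-0.1525,0.1763,60],[0,0,-0.9067,0.4863,-0.1694,0.1763,60]]], "squeeze": 30}}

```text
time: 1.4
tool_pos: [518.4, -311.4, 87.9]
tcp_rot: [-179.8, -0.1, 73.5]
ft_force: [0.6, -0.5, 0.5]
finger_gap: 60.2
grip_force: 0.0
```

```bash
python3 d.py 518 -314 3 73.2
```

```text
rot [-0.2  -0.08  0.3 ] d [-2.7  0.7 84.9] pos [ 518.4 -311.4   87.9] [-1.798e+02 -1.000e-01  7.350e+01] q [-36.  15.  93.   0.  73. -19.] F [ 0.6 -0.5  0.5] gap 60.2 t 1.4
```

Converted, 80 mm / 800 = 0.1, 65 mm / 800 = 0.0813.

Request:
{"api": "hand_motion", "payload": {"offsets": [[[0,0,0,0,0,0.05,60],[0,0,0,0,0,0.0813,60],[0,0,0,0,0,0.1,60],[0,0,0,0,0,0.1,60]]]}}

```text
time: 1.9
tool_pos: [517.3, -313.6, 9.2]
tcp_rot: [-179.9, -0.0, 73.2]
ft_force: [0.1, -0.2, 0.1]
finger_gap: 60.0
grip_force: 0.0
```

```bash
python3 d.py 518 -314 3 73.2; python3 - <<'E'
from bench import r
import cv2
A=r.snapshot("top")["pixels"][165:235,260:360];B=r.snapshot("side")["pixels"][210:300,200:300]
cv2.imwrite("pics/c2.png",cv2.hconcat([cv2.resize(A,(400,280),interpolation=2),cv2.resize(B,(311,280),interpolation=2)]))
E
```

```text
rot [-0.12 -0.04  0.03] d [-0.2  0.8  6.2] pos [ 517.3 -313.6    9.2] [-179.9   -0.    73.2] q [-36.  20.  95.  -0.  65. -19.] F [ 0.1 -0.2  0.1] gap 60.0 t 1.9
```

View pics/c2.png

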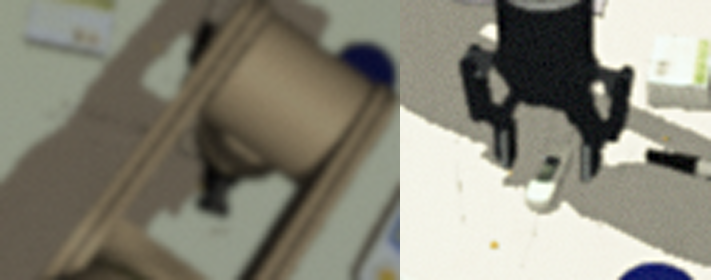

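The fingers straddle the thermometer body, with the white end at about (545,190) between the pads at (503,150) and (590,155). The marker is clear. I'll lower and grip.

Request:
{"api": "hand_motion", "payload": {"offsets": [[[0,0,0,0,0.0006,0.0075,60],[0,0,0,0,0.0006,0.0075,10],[0,0,0,0,0.0006,0.0075,10],[0,0,0,0,0.0006,0.0075,10],[0,0,0,0,0.0006,0.0075,10],[0,0,0,0,0.0006,0.0075,10]]], "squeeze": 40}}

```text
time: 2.75
tool_pos: [519.0, -314.4, 4.8]
tcp_rot: [180.0, 0.0, 73.2]
ft_force: [-0.1, -0.3, 5.1]
finger_gap: 21.0
grip_force: 39.6
```

```bash
python3 d.py 518 -314 80 73.2
```

```text
rot [0.04 0.02 0.04] d [  0.1  -1.  -75.2] pos [ 519.  -314.4    4.8] [180.    0.   73.2] q [-36.  21.  95.  -0.  64. -19.] F [-0.1 -0.3  5.1] gap 21.0 t 2.75
```

Converted, -75 mm / 800 = -0.0938, -60 mm / 800 = -0.075.

Request:
{"api": "hand_motion", "payload": {"offsets": [[[0,0,0,0,0,-0.025,10],[0,0,0,0,0,-0.075,10],[0,0,0,0,0,-0.0938,10],[0,0,0,0,0,-0.0938,10]]]}}

```text
time: 3.25
tool_pos: [519.7, -314.9, 81.2]
tcp_rot: [179.8, 0.1, 73.2]
ft_force: [0.5, 0.6, -0.6]
finger_gap: 20.6
grip_force: 39.3
```

```bash
python3 d.py 425 40 80 79
```

```text
rot [ 0.18  0.07 -5.76] d [ 3.125e+02 -1.930e+02  2.000e-01] pos [ 519.7 -314.9   81.2] [1.798e+02 1.000e-01 7.320e+01] q [-36.  15.  93.   0.  72. -19.] F [ 0.5  0.6 -0.6] gap 20.6 t 3.25
```

Converted, 312 mm / 800 = 0.39, 290 mm / 800 = 0.3625, -5.8 degrees / 60 = -0.0967.

Request:
{"api": "hand_motion", "payload": {"offsets": [[[0,0,0,0.0375,-0.0225,0,10],[0,0,-0.0167,0.0938,-0.0575,0,10],[0,0,-0.0333,0.15,-0.0925,0,10],[0,0,-0.05,0.2063,-0.1275,0,10],[0,0,-0.0667,0.2625,-0.1625,0,10],[0,0,-0.0833,0.3188,-0.1975,0,10],[0,0,-0.0967,0.3625,-0.225,0,10],[0,0,-0.0967,0.39,-0.2413,0,10]]]}}

```text
time: 4.25
tool_pos: [421.8, 42.0, 77.6]
tcp_rot: [-179.8, 0.0, 79.1]
ft_force: [1.0, -0.0, -0.3]
finger_gap: 20.7
grip_force: 39.3
```

Request:
{"api": "hand_motion", "payload": {"offsets": [[[0,0,0,0,0,0,10],[0,0,0,0,0,0,10],[0,0,0,0,0,0,10]]]}}

```text
time: 4.62
tool_pos: [423.8, 39.4, 78.9]
tcp_rot: [-180.0, 0.0, 79.0]
ft_force: [0.9, 0.1, 0.3]
finger_gap: 20.5
grip_force: 39.3
```

```bash
python3 - <<'E'
from bench import r
import cv2
A=r.snapshot("top")["pixels"][160:240,160:270];B=r.snapshot("side")["pixels"][120:230,190:300]
cv2.imwrite("pics/e.png",cv2.hconcat([cv2.resize(A,(440,320),interpolation=2),cv2.resize(B,(320,320),interpolation=2)]))
E
python3 d.py 478 30 65 79
```

```text
rot [-0.02  0.01 -0.04] d [ 1.  54.9 14.1] pos [423.9  39.5  79.1] [-180.    0.   79.] q [ -2. -13. 121.  -0.  72.   9.] F [ 0.6  0.3 -0.4] gap 20.5 t 4.725
```

View pics/e.png

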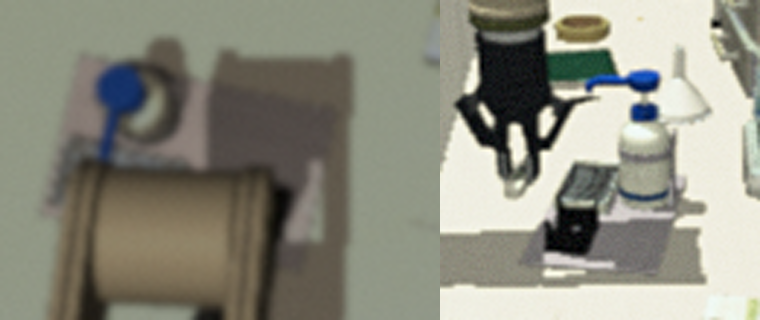

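The side view shows the body hanging level between the fingers, its end at about side pixel (216,184). The black rest is at about (228–245,190–207). I'll check the lateral alignment in that same camera.

```bash
python3 - <<'E'
from bench import r
from h import *
np.set_printoptions(precision=1,suppress=True)
S=r.snapshot("side");g=S["pixels"].astype(int).sum(2)
print("rest dark");
for y in range(184,212): print(y,"".join("#" if v<110 else "+" if v<200 else "." for v in g[y,220:256]))
print("grip")
for y in range(160,194): print(y," ".join(f"{v:3d}" for v in g[y,206:230]))
o=np.array([499.3,139.8,0]);a=np.radians(-11);Rz=np.array([[np.cos(a),-np.sin(a),0],[np.sin(a),np.cos(a),0],[0,0,1]])
for q in((0,-145,8),(0,-145,32),(-20.5,-145,45),(20.5,-145,45),(-17,-145,32),(17,-145,32)): print(q,proj(S,o+Rz@np.array(q,float)))
t=r.sense()["tool_pos"]
for d in(-11,0,11):
  for z in(-4.8,11.2): print("bodyend",d,z,proj(S,t+Rz@np.array([d,-39.,z])))
E
```

```text
rest dark
184 .............+......................
185 ............+.......................
186 ...........++....................+..
187 ...........+..........+...........++
188 ..........+.........................
189 ..........++........................
190 ...........+........................
191 ...........#++........++............
192 ...........#############............
193 ...........#############............
194 ..........+#############............
195 ..........+#############............
196 ......+...+#############............
197 ......##..+#####++######+...........
198 ......+#++#####+..+#####............
199 ......+#########++#####+............
200 ......+################.............
201 ......+###############+.............
202 ......+###############+.............
203 ......+###############..............
204 ......+##############+..............
205 ......+##############+..............
206 ...........+########+...............
207 ................++++................
208 ....................................
209 ....................................
210 ....................
[... 3119 characters left out ...]
699 702 704 701 705 706 703 701 683 582 415
191 701 706 705 703 703 705 698 706 703 709 706 701 701 704 704 707 703 706 702 707 691 646 589 468
192 701 712 707 704 703 701 710 707 702 706 706 704 699 705 702 705 705 710 707 689 662 634 624 513
193 704 706 703 701 702 704 706 698 709 701 703 700 703 704 701 705 701 711 703 698 643 639 634 535
(0, -145, 8) [232.  207.2]
(0, -145, 32) [231.8 200.7]
(-20.5, -145, 45) [225.4 196.7]
(20.5, -145, 45) [237.8 197.6]
(-17, -145, 32) [226.6 200.3]
(17, -145, 32) [236.9 201.1]
bodyend -11 -4.8 [210.7 188.6]
bodyend -11 11.2 [210.4 184.1]
bodyend 0 -4.8 [214.  188.8]
bodyend 0 11.2 [213.8 184.3]
bodyend 11 -4.8 [217.4 189.1]
bodyend 11 11.2 [217.1 184.6]
```

Converted, 57 mm / 800 = 0.0713, 45 mm / 800 = 0.0563.

Request:
{"api": "hand_motion", "payload": {"offsets": [[[0,0,0,0.0013,0.025,0.0088,10],[0,0,0,0.0013,0.0563,0.0175,10],[0,0,0,0.0013,0.0713,0.0175,10],[0,0,0,0.0013,0.0713,0.0175,10],[0,0,0,0.0013,0.0713,0.0175,10]]]}}

```text
time: 5.4
tool_pos: [479.4, 30.4, 65.3]
tcp_rot: [-180.0, 0.0, 79.0]
ft_force: [0.5, -0.1, -1.2]
finger_gap: 20.7
grip_force: 39.3
```

```bash
python3 d.py 480 30 37 79; python3 - <<'E'
from bench import r
from h import *
np.set_printoptions(precision=1,suppress=True)
S=r.snapshot("side");g=S["pixels"].astype(int).sum(2)
cv2.imwrite("pics/f.png",cv2.resize(S["pixels"][140:220,195:285],None,fx=7,fy=7,interpolation=2))
o=np.array([499.3,139.8,0]);a=np.radians(-11);Rz=np.array([[np.cos(a),-np.sin(a),0],[np.sin(a),np.cos(a),0],[0,0,1]])
t=r.sense()["tool_pos"]
for d in(-11,0,11):
  for z in(-4.8,11.2): print("bodyend",d,z,proj(S,t+Rz@np.array([d,-39.,z])))
E
```

```text
rot [-0.03  0.    0.03] d [-0.3  0.7 28.3] pos [479.4  30.4  65.3] [-180.    0.   79.] q [ -2.  -3. 114.   0.  69.   8.] F [ 0.5 -0.1 -1.2] gap 20.7 t 5.4
bodyend -11 -4.8 [228.1 193.4]
bodyend -11 11.2 [227.9 188.9]
bodyend 0 -4.8 [231.5 193.6]
bodyend 0 11.2 [231.3 189.1]
bodyend 11 -4.8 [234.9 193.9]
bodyend 11 11.2 [234.7 189.4]
```

View pics/f.png

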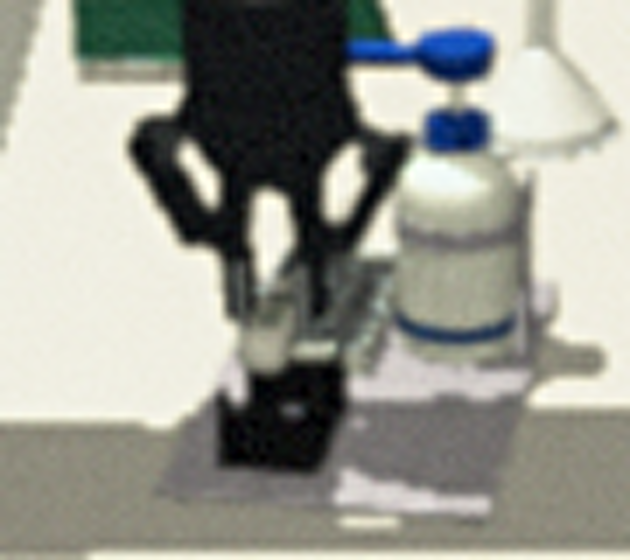

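The side view shows the body end centred at column 233 and the near saddle at about 233.7, so they're laterally aligned. I'll lower.

Converted, 26 mm / 800 = 0.0325, 22 mm / 800 = 0.0275.

Request:
{"api": "hand_motion", "payload": {"offsets": [[[0,0,0,0,0,0.015,10],[0,0,0,0,0,0.0275,10],[0,0,0,0,0,0.0325,10],[0,0,0,0,0,0.0325,10]]]}}

```text
time: 5.95
tool_pos: [479.4, 30.5, 38.6]
tcp_rot: [-179.9, 0.0, 79.0]
ft_force: [0.1, 0.6, -0.3]
finger_gap: 20.6
grip_force: 39.3
```

Request:
{"api": "hand_motion", "payload": {"offsets": [[[0,0,0,0,0,0.0013,10],[0,0,0,0,0,0.0025,10],[0,0,0,0,0,0.0025,10]]]}}

```text
time: 6.32
tool_pos: [480.1, 30.4, 37.4]
tcp_rot: [180.0, -0.0, 79.0]
ft_force: [-0.7, -0.3, -0.4]
finger_gap: 20.5
grip_force: 39.3
```

```bash
python3 d.py 480 30 37 79
```

```text
rot [ 0.01 -0.    0.04] d [-0.4 -0.   0.4] pos [480.1  30.4  37.4] [180.  -0.  79.] q [ -2.  -0. 114.   0.  66.   8.] F [-0.7 -0.3 -0.4] gap 20.5 t 6.325
```

Nothing has touched yet, so I'll go down in small steps.

Converted, 1 mm / 800 = 0.0013, 0.7 mm / 800 = 0.0009.

Request:
{"api": "hand_motion", "payload": {"offsets": [[[0,0,0,0,0,0.0009,10],[0,0,0,0,0,0.0013,10],[0,0,0,0,0,0.0013,10]]]}}

```text
time: 6.7
tool_pos: [480.2, 30.4, 36.7]
tcp_rot: [180.0, -0.0, 79.0]
ft_force: [-2.3, -0.2, 6.5]
finger_gap: 20.5
grip_force: 40.0
```

Request:
{"api": "hand_motion", "payload": {"offsets": [[[0,0,0,0,0,0.0009,10],[0,0,0,0,0,0.0013,10],[0,0,0,0,0,0.0013,10]]]}}

```text
time: 7.08
tool_pos: [480.3, 30.4, 36.7]
tcp_rot: [180.0, 0.0, 79.0]
ft_force: [-8.0, -0.3, 16.4]
finger_gap: 20.2
grip_force: 41.3
```

Contact came at 36.7, as predicted. I'll ease off and release.

Converted, -1 mm / 800 = -0.0013.

Request:
{"api": "hand_motion", "payload": {"offsets": [[[0,0,0,0,0,-0.0013,10],[0,0,0,0,0,-0.0013,10],[0,0,0,0,0,-0.0013,24],[0,0,0,0,0,-0.0013,28],[0,0,0,0,0,-0.0013,36],[0,0,0,0,0,-0.0013,44],[0,0,0,0,0,-0.0013,50],[0,0,0,0,0,-0.0013,50]]]}}

```text
time: 8.07
tool_pos: [479.9, 30.4, 36.3]
tcp_rot: [-180.0, 0.0, 79.0]
ft_force: [0.3, -0.7, -0.3]
finger_gap: 50.3
grip_force: 0.0
```

Request:
{"api": "hand_motion", "payload": {"offsets": [[[0,0,0,0,0,-0.025,50],[0,0,0,0,0,-0.0875,50],[0,0,0,0,0,-0.1563,50],[0,0,0,0,0,-0.225,50],[0,0,0,0,0,-0.2313,50],[0,0,0,0,0,-0.2313,50]]]}}

```text
time: 8.82
tool_pos: [480.1, 30.4, 221.3]
tcp_rot: [180.0, -0.0, 79.0]
ft_force: [-0.8, -0.3, -0.5]
finger_gap: 50.1
grip_force: 0.0
```

```bash
python3 d.py 565 127 200 79; python3 - <<'E'
from bench import r
import cv2
A=r.snapshot("top")["pixels"][160:240,160:270];B=r.snapshot("side")["pixels"][130:230,190:300]
cv2.imwrite("pics/g.png",cv2.hconcat([cv2.resize(A,(440,320),interpolation=2),cv2.resize(B,(352,320),interpolation=2)]))
E
```

```text
rot [ 0.04 -0.    0.04] d [111.   65.   21.3] pos [480.1  30.4 221.3] [180.  -0.  79.] q [ -2. -11. 104.  -0.  87.   8.] F [-0.8 -0.3 -0.5] gap 50.1 t 8.825
```

View pics/g.png

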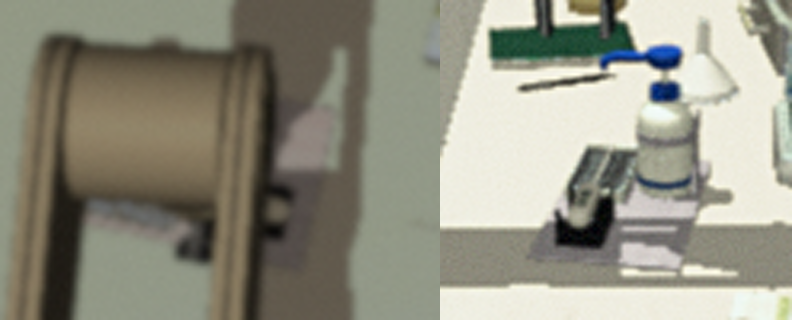

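The thermometer lies centred in the rest, with its body end at about (578,215) in the composite. Next I'll move over the cap with the fingers closed.

Converted, 111 mm / 800 = 0.1388, 100 mm / 800 = 0.125.

Request:
{"api": "hand_motion", "payload": {"offsets": [[[0,0,0,0.0375,0.0225,0,0],[0,0,0,0.0875,0.0513,0,0],[0,0,0,0.125,0.0725,0,0],[0,0,0,0.1388,0.0813,0.0125,0],[0,0,0,0.1388,0.0813,0.0375,0],[0,0,0,0.1388,0.0813,0.045,0],[0,0,0,0.1388,0.0813,0.045,0]]]}}

```text
time: 9.8
tool_pos: [563.7, 126.1, 184.0]
tcp_rot: [-179.9, 0.1, 79.0]
ft_force: [0.1, 1.1, 0.1]
finger_gap: -0.0
grip_force: 0.0
```

```bash
python3 d.py 565 127 172 79
```

```text
rot [-0.13  0.05 -0.02] d [ 1.2  1.1 12. ] pos [563.7 126.1 184. ] [-1.799e+02  1.000e-01  7.900e+01] q [ 8.  6. 92. -0. 82. 19.] F [0.1 1.1 0.1] gap -0.0 t 9.8
```

Converted, 29 mm / 800 = 0.0363, 28 mm / 800 = 0.035.

Request:
{"api": "hand_motion", "payload": {"offsets": [[[0,0,0,0.0006,0.0006,0.015,0],[0,0,0,0.0006,0.0006,0.0225,0],[0,0,0,0.0006,0.0006,0.03,0],[0,0,0,0.0006,0.0006,0.035,0],[0,0,0,0.0006,0.0006,0.0363,0],[0,0,0,0.0006,0.0006,0.0363,0]]]}}

```text
time: 10.55
tool_pos: [565.8, 127.1, 157.6]
tcp_rot: [179.9, 0.0, 79.0]
ft_force: [-5.3, -1.6, 9.4]
finger_gap: 0.3
grip_force: 4.7
```

Converted, 2 mm / 800 = 0.0025, 1 mm / 800 = 0.0013.

Request:
{"api": "hand_motion", "payload": {"offsets": [[[0,0,0,0,0,0.0013,0],[0,0,0,0,0,0.0025,0],[0,0,0,0,0,0.0025,0]]]}}

```text
time: 10.92
tool_pos: [565.8, 127.1, 156.1]
tcp_rot: [179.9, 0.0, 79.0]
ft_force: [-6.0, -2.1, 11.9]
finger_gap: 0.3
grip_force: 5.8
```

Request:
{"api": "hand_motion", "payload": {"offsets": [[[0,0,0,0,0,0.0013,0],[0,0,0,0,0,0.0019,0],[0,0,0,0,0,0.0019,0],[0,0,0,0,0,0.0019,0]]]}}

```text
time: 11.42
tool_pos: [565.9, 127.1, 156.0]
tcp_rot: [179.9, 0.0, 79.0]
ft_force: [-10.6, -3.3, 20.7]
finger_gap: -0.2
grip_force: 10.3
```

The cap is on its stop: z stayed at 156.0 while the force rose to 21 N. I'll go up and clear, then look.

Converted, -225 mm / 800 = -0.2813, -165 mm / 800 = -0.2063.

Request:
{"api": "hand_motion", "payload": {"offsets": [[[0,0,0,0,0,-0.0063,0],[0,0,0,0,0,-0.0188,0],[0,0,0,0,0,-0.05,0],[0,0,0,0,0,-0.1125,0],[0,0,0,-0.0563,0,-0.125,0],[0,0,0,-0.1313,0,-0.125,0],[0,0,0,-0.2063,0,-0.125,0],[0,0,0,-0.2813,0,-0.125,0]]]}}

```text
time: 12.42
tool_pos: [522.1, -95.1, 252.9]
tcp_rot: [180.0, 0.0, 79.1]
ft_force: [0.3, -0.6, 0.0]
finger_gap: -0.2
grip_force: 0.0
```

Request:
{"api": "hand_motion", "payload": {"offsets": [[[0,0,0,-0.0688,0,0,0],[0,0,0,-0.1375,0,0,0],[0,0,0,-0.1375,0,0,0],[0,0,0,-0.1375,0,0,0]]]}}

```text
time: 12.92
tool_pos: [501.8, -201.3, 252.6]
tcp_rot: [-180.0, -0.0, 79.0]
ft_force: [0.5, 0.8, -0.6]
finger_gap: -0.2
grip_force: 0.0
```

```bash
python3 - <<'E'
from bench import r
import cv2
a=r.snapshot("top")["pixels"];b=r.snapshot("side")["pixels"]
A=a[160:235,160:270];B=b[130:230,190:300]
cv2.imwrite("pics/z.png",cv2.hconcat([cv2.resize(A,(440,300),interpolation=2),cv2.resize(B,(330,300),interpolation=2)]))
from h import *
hsv=cv2.cvtColor(b,cv2.COLOR_BGR2HSV);print(cv2.boundingRect(ctr(cv2.inRange(hsv,(105,150,60),(125,255,255)),215,135,315,155)))
E
```

```text
(244, 145, 21, 6)
```

View pics/z.png

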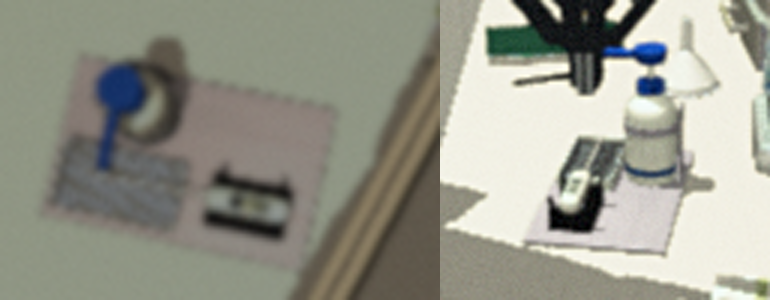

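The thermometer lies straight and display up across both saddles, at about (248,203) in the composite. Its probe points over the pan below the nozzle, and the cap top is back at its original row 145. Handing in.

```bash
python3 -c "
from bench import r
print(r.hand_in())"
```

```text
the job is handed in; nothing more can be done
None
```

The job is handed in, with no verdict shown: the thermometer lies straight and display up in the rest with its probe over the pan, the pump cap went down to its stop and sprang back up, and the robot is clear of everything.

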